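Tip the parts tote and hold it for picking

ROBOT

A 6-joint arm with a two-finger parallel gripper is mounted at the origin on the work surface. World frame = base frame: x ahead of the robot, y to its left, z up, the work surface at z = 0. Lengths are in mm, angles in rad, forces in N, time in s.
With the tool pointing down it reaches from about 350 to 975 mm from the base axis. Payload 7.1 kg.
Tool frame: the origin (TCP) lies on the centre line of the jaws, within the pads' length; the fingertips stand 17 mm ahead of it and the grasp point (between the pads) lies 2 mm behind it; z points along the fingers, y is the line along which they close (so a half turn about z gives the same grasp; the last joint's range is limited). The gripper opens to 88 mm and grips with 3 to 60 N. Pads are 20 mm wide; open, the fingers measure 115 mm over their backs; the gripper's body (75 mm by 178 mm) begins 61 mm behind the grasp point.
Start: joints at [-1.276, 0.423, 1.63, -0, 1.089, -0.019], TCP at [192.94, -594.457, 239.675] pointing down, gripper open.
Joint ranges: [-3, 3], [-0.9, 2.11], [0.09, 2.58], [-1.31, 4.45], [0.11, 2.69], [-2.54, 2.54]. Speed limits (rad/s): [2.39, 2.39, 3.01, 3.14, 3.14, 3.14].

INTERFACE

Orientations are given as a 3x3 rotation matrix whose columns are the frame's x, y, z axes.
In Python, from rig import bot, vision gives the robot as it stands.
- The arm moves only by the tool arm_command, never from a script. Its argument "increments" is one flat list of numbers, 7 for each row, row after row: the turn, a rotation vector about the world's x, y, z in degrees, then the shift along the world's x, y, z in mm, then the opening, from 0 (shut) to 1 (fully open). A call has 1 to 20 rows; each row is the pose to reach, as a shift and turn from the pose commanded when the call began; what a row does not reach only later rows make up. A row lasts 1/8 s, in which the tool goes at most 62.5 mm and 10.7 degrees, less where a joint would pass 70% of its speed; a pose out of reach is approached as far as the arm can. A call with a gripper value outside its range is refused whole. The fingers move at their own pace and stop on an object; "squeeze" is the grip in N (left out, the last holds). Time passes only in rows, so rows that repeat a pose let the fingers close. It gives the time, the measured TCP pose, the force, the opening and the grip force at its end, in the units of the state.
- bot.sense(): the state, without advancing time (a new reading comes with each control period).
- vision.get_image(name): name is "side" or "top" or "wrist"; returns (picture, depth): 384x512x3 uint8, red, green, blue; 384x512 float32, mm along the optical axis (not along the pixel's ray), 0 where there is no reading.
- vision.camera_model(name): a dict with "fx", "fy", "cx", "cy" (pixels), "rvec" (rotation vector, rad) and "tvec" (3), from world to camera coordinates, as OpenCV has them. Camera axes: x right, y down, z forward; pixel columns grow to the right and rows downward; lengths in mm; the calibration is good to about 2 mm. A picture is of the moment at which its call begins: read the wrist's pose just before it. camera_model takes no time and is no camera call; for the wrist camera it gives the pose at the moment of the call.
- bot.job_done(): hands the job in; it is judged then, once.
The state is a dict: "t": time; "q": joint angles; "qvel": joint speeds; "joint_torque": joint torques, N m; "eef_pos": TCP position; "eef_rot": TCP orientation; "force": force on the tool from outside, world axes, zero at the start; "wrist_torque": the same for the moment, N m; "grip_width": opening from 0.0 (shut) to 1.0 (fully open); "grasp_force": force on a finger pad.
Only numpy, scipy, OpenCV 4.12 (cv2) and the standard library are available. Lean on these libraries where they do the work, as an engineer would, in place of code of your own. Each camera call takes 0.05 s, during which the arm holds its last target. There are 200 camera calls.

TASK

Pick up the blue parts tote by its handle, gently (it is thin plastic, so squeeze the handle with no more than 30 N), and bring it over the middle of the green mat. There, in the air, tip it so that its orange corner is clearly the lowest and all five brass bushings slide together into that corner, spilling none and leaving the other things on the bench undisturbed. Finish while still holding the tote still, tilted and clear of the mat; do not put it down or let go.

Things in the scene. Friction and masses are not known exactly. Their poses are not given: they have to be found in the camera images.
- tote_handle (a point): middle of the blue tote's fixed carrying handle, at the centre of its bar: 16 mm wide, 20 mm high, black sleeve, running along the tote's x (the long way) above the tote's middle, 118 mm above its underside; a post holds it at each end, 79 mm from this point. The walls' top is 63 mm below. Axes are the tote's: x along the bar, y across, z up; the orange corner is at +x, +y
- tote_mid (a point): middle of the tote, 58 mm straight below the handle point and 60 mm above the tote's underside; axes as the tote's
- tote_corner (a point): the tote's orange corner, the only one capped in orange: the point where the two walls meet the inner floor, 81 mm along x and 56 mm along y from the tote's middle, 4 mm above its underside; axes as the tote's
- bushing0_c (a point): centre of one of five loose brass bushings in the tote: round, 22 mm across, 14 mm high, 40 g, oiled. They slide on the tote's floor from about 6 to 9 degrees of tilt, but to run along a wall into a corner the tote must lean about 20 degrees (25 to 40 is sure), evenly towards both walls of that corner
- bushing1_c (a point): centre of one of five loose brass bushings in the tote: round, 22 mm across, 14 mm high, 40 g, oiled. They slide on the tote's floor from about 6 to 9 degrees of tilt, but to run along a wall into a corner the tote must lean about 20 degrees (25 to 40 is sure), evenly towards both walls of that corner
- bushing2_c (a point): centre of one of five loose brass bushings in the tote: round, 22 mm across, 14 mm high, 40 g, oiled. They slide on the tote's floor from about 6 to 9 degrees of tilt, but to run along a wall into a corner the tote must lean about 20 degrees (25 to 40 is sure), evenly towards both walls of that corner
- bushing3_c (a point): centre of one of five loose brass bushings in the tote: round, 22 mm across, 14 mm high, 40 g, oiled. They slide on the tote's floor from about 6 to 9 degrees of tilt, but to run along a wall into a corner the tote must lean about 20 degrees (25 to 40 is sure), evenly towards both walls of that corner
- bushing4_c (a point): centre of one of five loose brass bushings in the tote: round, 22 mm across, 14 mm high, 40 g, oiled. They slide on the tote's floor from about 6 to 9 degrees of tilt, but to run along a wall into a corner the tote must lean about 20 degrees (25 to 40 is sure), evenly towards both walls of that corner
- mat: green rectangular picking mat fixed flat on the bench, 160 x 200 mm, 3 mm thick; origin at the middle of its underside
- screwdriver: bystander to be left alone: red-handled screwdriver, 190 mm long and 26 mm thick, lying along x between tote and mat; origin on the bench under its middle; may be turned a little
- wrench: bystander to be left alone: steel spanner, 180 x 38 x 8 mm, lying behind the tote and mat; may be turned a little
- mallet: bystander to be left alone: hammer with a wooden handle, 260 mm long, 26 mm high, lying at the left; may be turned a little
- mug: bystander to be left alone: white mug, 76 mm wide, 90 mm tall, standing at the back left; may be turned a little
- oil: bystander to be left alone: yellow bottle, 60 mm wide, 150 mm tall, standing at the right; may be turned a little
- tape: bystander to be left alone: black roll of tape, 90 mm across, 25 mm high, lying at the right; may be turned a little
- jar: bystander to be left alone: glass jar with a steel lid, 70 mm wide, 80 mm tall, standing at the back right; may be turned a little
- tote: small blue parts tote, loose on the bench: open box 170 (x) x 120 (y) mm, 55 mm high, walls and floor 4 mm, 0.24 to 0.39 kg empty, of thin plastic: grip its handle with at most 30 N (force of each finger); 20 to 25 N holds it well, under about 16 N it turns in the fingers when tilted; origin at the middle of its underside, axes as given for the handle
There are look-alikes about, which are no part of the job. What is shaped like the tote but red is not meant.

How it is judged (in metres and radians):
On the way:
1. the tote is lifted clear of the bench in the gripper (height (world z) of tote above 0.04 m and contact force between the fingers and tote above 1 N), for 0.2 s.
At the end, for the whole second after the job is handed in: Held at rest in the air: orange corner over 25 mm above the bench, tote's middle within 90 mm of the mat's (from above), leaning to the orange corner over 7 degrees along both sides, under 60 in all; all five bushing centres within 88 mm of the inner orange corner (distance between each of bushing0_c, bushing1_c, bushing2_c, bushing3_c, bushing4_c and tote_corner below 0.088 m and linear speed of tote below 0.03 m/s and angle between tote's own x axis and vertical above 1.6908 rad and angle between tote's own y axis and vertical above 1.6908 rad and angle between tote's own z axis and vertical below 1.05 rad and height (world z) of tote_corner above 0.025 m and horizontal distance between tote_mid and mat below 0.09 m and contact force between the fingers and tote above 1 N and contact force between tote and mat below 0.1 N and angular speed of tote below 0.3 rad/s); the arm keeps its last pose, push and grip.
It fails at once if the handle is squeezed hard: the forces of the two fingers together pass 75 N (37 N a finger) (contact force between the fingers and tote above 75 N).
It fails at once if another thing on the bench is moved by more than 20 mm (distance of any of screwdriver, wrench, mallet, mug, oil, tape, jar from where it was at the start of the episode above 0.02 m).
It also fails if it takes over 54 s, if anything falls off the work surface, if the arm or the gripper's body presses on something with over 40 N, if the wrist force passes 120 N, or if a joint passes its speed limit or range.

## Working session

There is one attempt and no reset: what is moved stays moved. The work goes in short steps, Python scripts to look and compute and a tool call to move; the robot and the scene stay as the last step left them, time stands still between calls to the robot, and variables do not carry over. Pictures are saved under pics/ and viewed, at most 10 in all, crops included, and the job is handed in when it is done.

Besides the shell and the picture viewer there is one more tool, called after ">>>" by a JSON object that holds its "fn" and its "kwargs", one argument or row to a line. arm_command: Moves the arm, as the interface text tells. Its arguments: {"type":"object","properties":{"increments":{"type":"array"},"squeeze":{"type":"number"}},"required":["increments"]}

```bash
mkdir -p pics && ls && cat > h.py <<'E'
import numpy as np, cv2
from rig import bot, vision
def cam(n):
    m=vision.camera_model(n); R=cv2.Rodrigues(np.array(m["rvec"],float))[0]; t=np.array(m["tvec"],float).ravel()
    K=np.array([[m["fx"],0,m["cx"]],[0,m["fy"],m["cy"]],[0,0,1]]); return K,R,t
def ray(c,uv,z):
    K,R,t=c; d=R.T@np.linalg.inv(K)@np.array([uv[0],uv[1],1.]); o=-R.T@t
    return o+d*(z-o[2])/d[2]
def cloud(c,depth):
    K,R,t=c; v,u=np.indices(depth.shape); p=np.stack([(u-K[0,2])/K[0,0]*depth,(v-K[1,2])/K[1,1]*depth,depth],-1)
    return (p-t)@R
def save(n,f):
    im,d=vision.get_image(n); cv2.imwrite("pics/"+f+".png",im[:,:,::-1]); np.savez("pics/"+f+".npz",im=im,d=d); return im,d
E
python3 - <<'E'
from h import *
a,_=save("top","top0"); b,_=save("side","side0")
print(bot.sense()["t"]); 
for n in("top","side"):
    K,R,t=cam(n); print(n,-R.T@t,R[2])
E
```

```text
pics
0.1
top [ 249.01415479  -18.87101468 1666.33439559] [ 0.17982057  0.00470993 -0.98368815]
side [136.541061   833.99392239 758.0077377 ] [ 0.35557933 -0.74313991 -0.56683897]
```

View pics/top0.png

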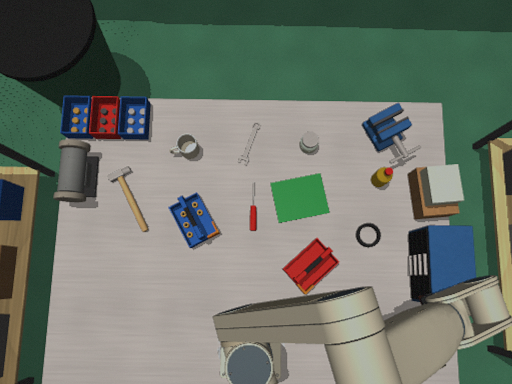

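View pics/side0.png

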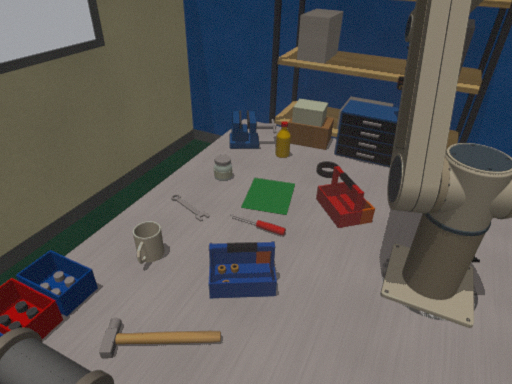

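Top view: the blue tote is at about (194,220) with bushings in it, and its orange cap is near (213,238). The mat is at (300,198), the screwdriver at (253,210), and the red look-alike at (311,265).

```bash
python3 - <<'E'
from h import *
f=np.load("pics/top0.npz"); im,d=f["im"],f["d"]; c=cam("top"); P=cloud(c,d)
hsv=cv2.cvtColor(im,cv2.COLOR_RGB2HSV)
box=np.zeros(d.shape,bool); box[185:255,162:228]=1
blue=box&(hsv[...,0]>100)&(hsv[...,0]<130)&(hsv[...,1]>120)
org=box&(hsv[...,0]>4)&(hsv[...,0]<18)&(hsv[...,1]>150)
g=(hsv[...,0]>50)&(hsv[...,0]<75)&(hsv[...,1]>150); g[:150]=0;g[240:]=0
for n,m in(("blue",blue),("org",org),("mat",g)):
    q=P[m]; print(n,m.sum(),q.min(0).round(),q.max(0).round(),np.median(q,0).round())
H=box&(P[...,2]>100)&(P[...,2]<130)
q=P[H]; print("bar",H.sum(),q.mean(0),np.median(q[:,2])); 
r=cv2.minAreaRect(q[:,:2].astype(np.float32)); print(r, cv2.boxPoints(r))
W=box&(P[...,2]>45)&(P[...,2]<60)&blue; q=P[W]; r=cv2.minAreaRect(q[:,:2].astype(np.float32)); print("walls",W.sum(),r,cv2.boxPoints(r))
r=cv2.minAreaRect(P[g][:,:2].astype(np.float32)); print("mat",r)
v,u=np.nonzero(org); k=cv2.connectedComponentsWithStats(org.astype(np.uint8)); print(k[2][1:],k[3][1:])
for ctr in k[3][1:]: print(ray(c,ctr,50))
o=cv2.resize(im[170:265,150:345],None,fx=4,fy=4,interpolation=cv2.INTER_CUBIC); cv2.imwrite("pics/crop0.png",o[:,:,::-1])
s=bot.sense();print(s["eef_rot"])
E
```

```text
blue 1173 [249. -19.  -9.] [ 556.  311. 1666.] [459. 222.   6.]
org 47 [392. 127.   2.] [447. 164.  63.] [407. 141.  52.]
mat 1936 [ 249. -288.  -11.] [ 648.  -19. 1666.] [ 553. -181.    3.]
bar 195 [456.21701087 221.52950918 125.15797949] 125.87447183636327
((456.4547119140625, 221.90460205078125), (165.64694213867188, 21.579862594604492), 29.866924285888672) [[379.25824 190.01643]
 [390.00476 171.30272]
 [533.6512  253.79277]
 [522.90466 272.50647]]
walls 105 ((455.8355712890625, 220.55294799804688), (167.56533813476562, 117.85791778564453), 29.738197326660156) [[353.85602  230.16165 ]
 [412.318    127.825516]
 [557.8151   210.94424 ]
 [499.35315  313.2804  ]]
mat ((444.520751953125, -163.54876708984375), (232.0584716796875, 427.5122985839844), 81.99161529541016)
[[208 222  11  16  47]] [[213.61702128 231.65957447]]
[411.0051561  142.30109961  50.        ]
[[ 9.51156899e-01  3.08707638e-01 -3.85481712e-04]
 [ 3.08707878e-01 -9.51156066e-01  1.25868657e-03]
 [ 2.19128888e-05 -1.31620966e-03 -9.99999134e-01]]
```

View pics/crop0.png

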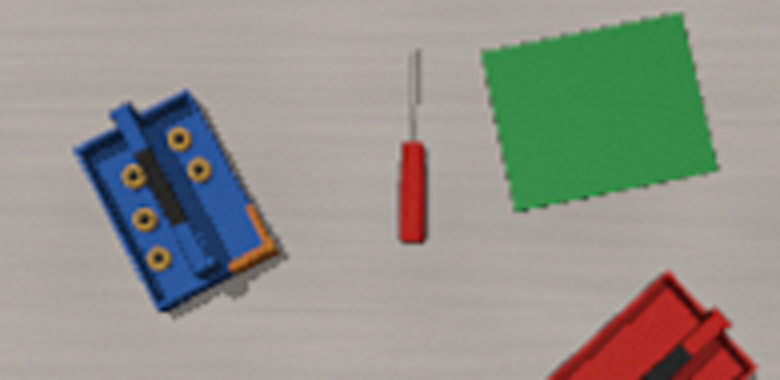

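>>> {"fn": "arm_command", "kwargs": {
  "increments": [0,0,0,34,35,5,1,0,0,1,68,70,10,1,0,0,2,102,105,10,1,0,0,3,136,140,10,1,0,0,4,170,175,10,1,0,0,5,204,210,10,1,0,0,6,237,245,10,1,0,0,7,250,295,10,1,0,0,8,264,345,10,1,0,0,9,277,395,10,1,0,0,10,290,445,10,1,0,0,11,304,495,10,1,0,0,12,317,545,10,1,0,0,12,308,590,10,1,0,0,12,299,635,10,1,0,0,12,290,681,10,1,0,0,12,281,726,10,1,0,0,12,272,771,10,1,0,0,12,263,816,10,1,0,0,12,263,816,10,1],
  "squeeze": 22
}}

```text
t: 2.6
eef_pos: [455.2, 223.7, 249.4]
eef_rot: [[0.864, 0.503, -0.0], [0.503, -0.864, 0.0], [-0.0, -0.0, -1.0]]
force: [-0.8, -0.8, -0.4]
grip_width: 1.002
grasp_force: 0.0
```

```bash
python3 - <<'E'
from h import *
s=bot.sense(); print(s["t"],s["q"],s["eef_pos"]); c=cam("wrist"); im,d=save("wrist","w0"); P=cloud(c,d)
H=(P[...,2]>115)&(P[...,2]<135)&(d>0)&(np.linalg.norm(P[...,:2]-[456,221],axis=2)<130)
q=P[H]; r=cv2.minAreaRect(q[:,:2].astype(np.float32)); print(H.sum(),np.median(q[:,2]),r)
f=np.load("pics/top0.npz"); T=f["im"]; hsv=cv2.cvtColor(T,cv2.COLOR_RGB2HSV); g=((hsv[...,0]>50)&(hsv[...,0]<75)&(hsv[...,1]>150)).astype(np.uint8)
k=cv2.connectedComponentsWithStats(g[:260]); i=[j for j in range(1,k[0]) if 1000<k[2][j,4]<3000]
for j in i: print(k[2][j],ray(cam("top"),k[3][j],3))
E
```

```text
2.6 [4.33196140e-01 2.37730618e-01 1.87785337e+00 3.46232760e-04
 1.02625658e+00 1.47664384e+00] [455.20638288 223.73730268 249.44500842]
3255 126.61424017058059 ((454.26385498046875, 222.46859741210938), (165.12362670898438, 21.893157958984375), 29.694650650024414)
[ 271  174   58   48 1936] [ 552.83335618 -179.86587746    3.        ]
```

View pics/w0.png

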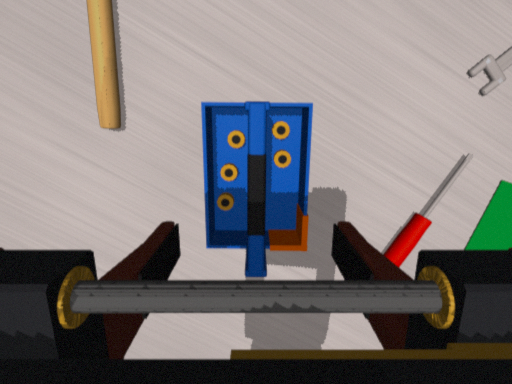

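The wrist view shows the tote bar vertical at column 257, with its sleeve at (257,195) between the two fingers and all five bushings visible. Going down.

>>> {"fn": "arm_command", "kwargs": {
  "increments": [0,0,0,0,-1,-25,1,0,0,0,0,-1.5,-55,1,0,0,0,0,-1.5,-85,1,0,0,0,0,-1.5,-110,1,0,0,0,0,-1.5,-125,1,0,0,0,0,-1.5,-133,1,0,0,0,0,-1.5,-133,1,0,0,0,0,-1.5,-133,0.4,0,0,0,0,-1.5,-133,0.2,0,0,0,0,-1.5,-133,0,0,0,0,0,-1.5,-133,0,0,0,0,0,-1.5,-133,0,0,0,0,0,-1.5,-133,0],
  "squeeze": 22
}}

```text
t: 4.28
eef_pos: [455.9, 220.1, 116.7]
eef_rot: [[0.866, 0.5, 0.0], [0.5, -0.866, 0.0], [0.0, -0.0, -1.0]]
force: [0.1, -1.1, -0.4]
grip_width: 0.356
grasp_force: 0.0
```

>>> {"fn": "arm_command", "kwargs": {
  "increments": [0,0,0,0,0,0,0,0,0,0,0,0,0,0,0,0,0,0,0,0,0,0,0,0,0,0,0,0,0,0,0,0,0,0,0,0,0,0,0,0,0,0],
  "squeeze": 22
}}

```text
t: 5.03
eef_pos: [455.9, 220.0, 116.5]
eef_rot: [[0.866, 0.5, -0.0], [0.5, -0.866, -0.0], [-0.0, -0.0, -1.0]]
force: [0.0, -0.9, -5.3]
grip_width: 0.181
grasp_force: 22.0
```

>>> {"fn": "arm_command", "kwargs": {
  "increments": [0,0,0,0,0,4,0,0,0,0,0,0,12,0,0,0,0,0,0,25,0,0,0,0,0,0,40,0,0,0,0,0,0,55,0,0,0,0,0,0,70,0,0,0,0,0,0,85,0,0,0,0,0,0,100,0,0,0,0,0,0,115,0,0,0,0,0,0,130,0,0,0,0,0,0,142,0,0,0,0,0,0,150,0,0,0,0,0,0,150,0]
}}

```text
t: 6.65
eef_pos: [456.2, 220.1, 267.2]
eef_rot: [[0.866, 0.5, 0.001], [0.5, -0.866, 0.0], [0.001, 0.0, -1.0]]
force: [-0.2, 0.0, -5.9]
grip_width: 0.179
grasp_force: 22.0
```

```bash
python3 - <<'E'
from h import *
s=bot.sense(); print(s["t"],s["q"],s["eef_pos"],s["wrist_torque"]); save("wrist","w1")
E
```

```text
6.65 [4.26107726e-01 2.13914193e-01 1.86292997e+00 1.06904828e-06
 1.06374050e+00 1.47367105e+00] [456.19372083 220.14361796 267.19220893] [ 0.03041616 -0.02393275 -0.07798676]
```

View pics/w1.png

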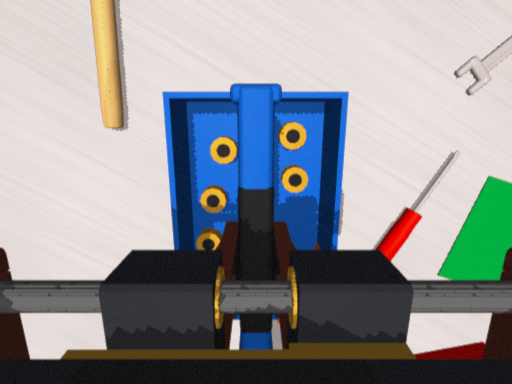

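The tote hangs level at full height, with four bushings visible at about (223,150), (292,136), (294,180) and (213,200), and the fifth partly hidden at (208,242). Carrying it to the mat.

>>> {"fn": "arm_command", "kwargs": {
  "increments": [0,0,0,1,-4,0,0,0,0,0,3.5,-17,0,0,0,0,0,7,-35,0,0,0,0,0,12,-60,0,0,0,0,0,18,-87,0,0,0,0,0,24,-117,0,0,0,0,0,30,-147,0,0,0,0,0,37,-182,0,0,0,0,0,44,-216,0,0,0,0,0,51,-251,0,0,0,0,0,58,-286,0,0,0,0,0,64,-316,0,0,0,0,0,70,-346,0,0,0,0,0,76,-373,0,0,0,0,0,81,-398,0,0,0,0,0,85,-416,0,0,0,0,0,87,-428,0,0,0,0,0,88,-433,0,0,0,0,0,88,-433,0,0,0,0,0,88,-433,0,0]
}}

```text
t: 9.2
eef_pos: [543.8, -212.3, 266.7]
eef_rot: [[0.866, 0.5, -0.0], [0.5, -0.866, 0.0], [-0.0, -0.0, -1.0]]
force: [0.0, -0.1, -6.3]
grip_width: 0.183
grasp_force: 22.0
```

>>> {"fn": "arm_command", "kwargs": {
  "increments": [1,-0.3,0,0,0,0,0,2.4,-0.6,0,0,0,0,0,4,-1.1,0,0,0,0,0,6,-1.6,0,0,0,0,0,8,-2.1,0,0,0,0,0,10,-2.7,0,0,0,0,0,12,-3.2,0,0,0,0,0,14,-3.8,0,0,0,0,0,16,-4.3,0,0,0,0,0,18,-4.8,0,0,0,0,0,20,-5.4,0,0,0,0,0,22,-5.9,0,0,0,0,0,24,-6.4,0,0,0,0,0,26,-7,0,0,0,0,0,28,-7.5,0,0,0,0,0,30,-8,0,0,0,0,0,31.5,-8.4,0,0,0,0,0,32.8,-8.8,0,0,0,0,0,32.8,-8.8,0,0,0,0,0,32.8,-8.8,0,0,0,0,0],
  "squeeze": 24
}}

```text
t: 11.7
eef_pos: [544.0, -212.9, 266.7]
eef_rot: [[0.835, 0.531, 0.145], [0.383, -0.75, 0.539], [0.395, -0.395, -0.83]]
force: [0.1, 0.4, -6.0]
grip_width: 0.181
grasp_force: 24.0
```

>>> {"fn": "arm_command", "kwargs": {
  "increments": [0,0,0,0,0,0,0,0,0,0,0,0,0,0,0,0,0,0,0,0,0,0,0,0,0,0,0,0,0,0,0,0,0,0,0,0,0,0,0,0,0,0,0,0,0,0,0,0,0,0,0,0,0,0,0,0]
}}

```text
t: 12.7
eef_pos: [543.9, -213.0, 266.7]
eef_rot: [[0.835, 0.531, 0.145], [0.383, -0.75, 0.54], [0.395, -0.395, -0.829]]
force: [0.8, -0.3, -6.3]
grip_width: 0.179
grasp_force: 24.0
```

```bash
python3 - <<'E'
from h import *
s=bot.sense(); print(s["t"],s["q"],s["eef_pos"],s["wrist_torque"])
a,_=save("wrist","w2"); b,_=save("top","t2"); c,_=save("side","s2")
f=lambda x,w,h: cv2.resize(x,(w,h),interpolation=cv2.INTER_CUBIC)
o=np.vstack([np.hstack([f(b[140:290,220:420],400,300),f(c[90:240,200:400],400,300)]),np.hstack([f(a,400,300),np.zeros((300,400,3),np.uint8)])])
cv2.imwrite("pics/m2.png",o[:,:,::-1])
E
```

```text
12.7 [-0.65576124  0.44708305  1.65039018  0.55897423  1.3369607   0.17727892] [ 543.93688085 -212.97686754  266.68639443] [-0.94983749  0.21201582 -0.02536869]
```

View pics/m2.png

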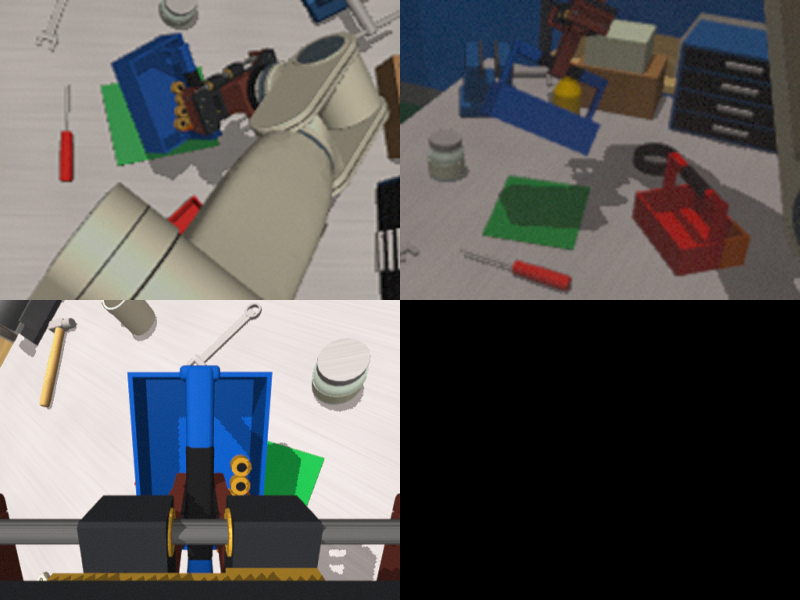

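Top and side views show the tote tilted over the mat, orange corner low. The bushings seem lined up along the +y wall: two visible in the wrist view at panel (240,466) and (240,486), three in the top view. I'll measure how far the furthest one is from the corner.

```bash
cat >> h.py <<'E'
def bush(n,f):
    s=bot.sense(); c=cam(n); im,d=save(n,f); R=np.array(s["eef_rot"]); Rt=np.stack([-R[:,0],R[:,1],-R[:,2]],1)
    o=np.array(s["eef_pos"])-2*R[:,2]   # handle point
    P=(cloud(c,d)-o)@Rt+[0,0,118]       # tote frame, underside origin
    hsv=cv2.cvtColor(im,cv2.COLOR_RGB2HSV)
    m=(hsv[...,0]>10)&(hsv[...,0]<28)&(hsv[...,1]>120)&(hsv[...,2]>80)&(abs(P[...,0])<82)&(abs(P[...,1])<57)&(P[...,2]>8)&(P[...,2]<30)&(d>0)
    k=cv2.connectedComponentsWithStats(m.astype(np.uint8))
    for i in range(1,k[0]):
        if k[2][i,4]>8:
            q=P[k[1]==i]; print(n,k[2][i],"mid",((q.min(0)+q.max(0))/2).round(1),"xr",q[:,0].min().round(),q[:,0].max().round(),"yr",q[:,1].min().round(),q[:,1].max().round())
    return im,d,P
E
python3 - <<'E'
from h import *
bush("wrist","w3"); im,d,P=bush("top","t3")
o=cv2.resize(im[150:225,270:330],(640,600)[0:2],interpolation=cv2.INTER_CUBIC); 
w=np.load("pics/w3.npz")["im"]; o=np.hstack([cv2.resize(im[155:215,270:330],(400,400),interpolation=cv2.INTER_CUBIC),cv2.resize(w[180:280,200:300],(400,400),interpolation=cv2.INTER_CUBIC)])
cv2.imwrite("pics/m3.png",o[:,:,::-1])
E
```

```text
wrist [293 199  29  50 882] mid [23.4 45.4 13.6] xr 0.0 47.0 yr 34.0 57.0
top [306 181  10  24  98] mid [39.  33.  18.8] xr -1.0 79.0 yr 11.0 55.0
```

View pics/m3.png

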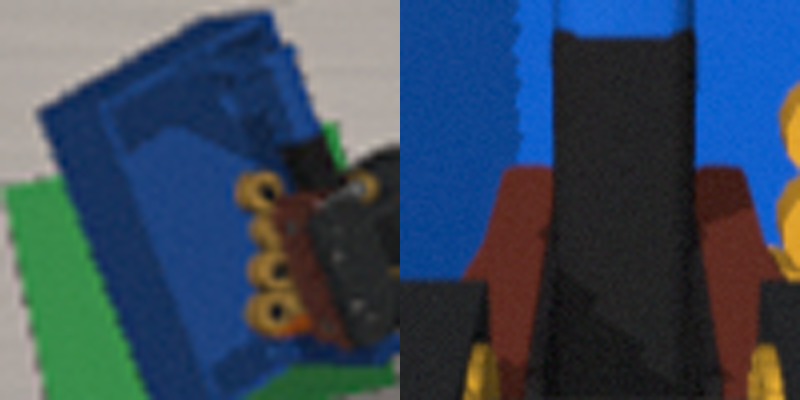

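```bash
python3 - <<'E'
from h import *
s=bot.sense(); R=np.array(s["eef_rot"]); Rt=np.stack([-R[:,0],R[:,1],-R[:,2]],1); o=np.array(s["eef_pos"])-2*R[:,2]
def hit(n,u,v,z=18):
    K,Rc,t=cam(n); d=Rt.T@(Rc.T@np.linalg.inv(K)@np.array([u,v,1.])); p=Rt.T@(-Rc.T@t-o)+[0,0,118]
    return (p+d*(z-p[2])/d[2]).round(1)
for x,y in((262,192),(265,232),(268,270),(272,313),(300,325)): print("top",hit("top",270+x*.15,155+y*.15), hit("top",270+x*.15,155+y*.15,4))
w=np.load("pics/w3.npz")["im"]; h=cv2.cvtColor(w,cv2.COLOR_RGB2HSV)
# bushing centres of wrist panel view (400x300 of 512x384)
for x,y in((240,466),(240,486)): print("wrist",hit("wrist",x*1.28,(y-300)*1.28))
# project tote inner floor corners into the top view
K,Rc,t=cam("top")
for a,b in((81,56),(81,-56),(-81,-56),(-81,56),(81,0)):
    X=Rt@(np.array([a,b,4])-[0,0,118])+o; p=K@(Rc@X+t); q=p[:2]/p[2]; print((a,b),"crop px",((q-[270,155])/.15).round())
E
```

```text
top [10.7 45.2 18. ] [15.3 55.7  4. ]
top [30.5 37.8 18. ] [35.3 48.3  4. ]
top [49.3 30.9 18. ] [54.3 41.3  4. ]
top [70.8 23.5 18. ] [76.1 33.8  4. ]
top [85.  37.8 18. ] [90.5 48.3  4. ]
wrist [10. 44. 18.]
wrist [33. 45. 18.]
(81, 56) crop px [304. 303.]
(81, -56) crop px [154. 398.]
(-81, -56) crop px [ 42. 113.]
(-81, 56) crop px [200.  25.]
(81, 0) crop px [230. 350.]
```

All five are accounted for. Four measured centres are at about (10,45), (33,45), (50,31) and (71,23) in tote axes. The fifth is hidden, but the second row can only rest as it does if it sits in the corner. The furthest is about 71 mm from the corner, against the 88 mm limit, so I'm handing in.

```bash
python3 -c "
from rig import bot
print(bot.job_done())"
```

```text
the job is handed in; nothing more can be done
None
```

I handed the job in with the tote held still over the mat, gripped at 24 N and tilted 34° to its orange corner. Four bushings measured within about 71 mm of that corner (limit 88 mm); the fifth was out of view, and I inferred from how the others rest that it is in the corner. No verdict was shown.

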